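Put the crank on the router lift and hold it in gear

TASK

Get the router lift ready to wind: flip the cam lock lever on the insert plate right over to its free side, then take the T-handled crank from the tool block, stand its splined end in the round port that the lever was covering, turn it until the splines drop into the drive, and push it fully home against the spring. Finish with the gripper still on the crank, holding it upright and pressed home, because it pops back up if you ease off. Keep clear of the cutter, and leave the other tools in the block and the things lying on the router table where they are.

Things in the scene. Friction and masses are not known exactly. Their poses are not given: they have to be found in the camera images.
- router: router table fixed on the bench, 380 (x) x 560 (y) x 60 mm, turned a few degrees either way: at no turn x points away from the robot, y to its left. Origin: centre of its underside. In its middle, flush with its top, an aluminium insert plate 235 x 300 mm, 12 mm thick. A fence, with a 65 mm dust hood behind its middle, stands 58 mm high on it from x = +23 mm on
- port (a point): centre of the drive port, a round 26 mm bore near the robot side of the insert plate, at the level of the plate's upper face, 60 mm above the bench; axes as the router table's, z up. The cutter stands at x = +85, y = +50 mm from here
- drive_face (a point): centre of the upper face of the lift's drive, in the port, 13 mm below the plate's surface. Grooves 9.5 mm wide run out along this frame's +x, -x, +y, -y, so the crank meshes at any quarter turn. The drive may stand at any angle and stays put unless turned with over about 0.35 N m. The bore above centres the crank. The spring ejector lies in the cross, its top 15 mm below this face when free
- crank: the lift crank, 161 mm tall, about 0.28 kg: dark wooden T-handle on a steel stem, upright in a hole of the tool block. Origin at the centre of its splined lower tip, z up. Lowest 40 mm: four round-ended ribs 7 mm wide along +x, -x, +y, -y, 24 mm over the ribs; then a collar 36 mm across, 40 to 48 mm up, that stops on the plate; the stem above is 15 mm thick
- crank_grip (a point): middle of the crank's T-handle, 150 mm above the crank's origin, same axes: a bar 90 mm long along x, 16 mm wide along y, 22 mm high
- ejector (a joint): travel of the spring ejector in the drive, m: 0 = up, 0.012 = crank fully home (its collar on the plate). The spring pushes the crank up with about 5 N at 0 and 11 N at 0.012: the crank's own weight does not press it down
- lock (a joint): angle of the cam lock lever, rad: 0 = locked, leaning over the port 0.45 rad (26 degrees) above the plate; grows as it is flipped up and over towards the table's +y; 2.24 = fully free, leaning 26 degrees above the plate on the other side (stop). It starts between 0 and 0.2 and stays where it is left (about 0.12 N m of friction, some 2 N at the tip)
- lock_hinge (a point): the lever's pivot: 80 mm along +y of the port and 18 mm above the plate; same axes as port; the lever turns about this x axis, in the vertical plane through the port and the pivot
- lock_tip (a point): the point to take the lever: middle of its black end, 75 mm from the pivot; the end is 16 mm wide along the pivot's axis, 11 mm thick and 34 mm long; the lever ends 91 mm from the pivot
- rack: the tool block, 240 x 80 x 60 mm, fixed, origin at the centre of its underside, x along its length; three holes 26 mm wide and 40 mm deep at x = -65, 0, +65 mm. The crank stands with its tip on the bottom of one of them, 20 mm above the bench
- awl: bradawl with a pear-shaped wooden handle in another hole of the block, its top 115 mm above the bench; leave it
- stubby: stubby screwdriver with a black handle in another hole of the block, its top 108 mm above the bench; leave it
- cutter: the router bit, 23 mm across, standing 32 mm above the insert plate at its centre; the origin lies 60 mm below the plate's surface on the bit's axis; do not touch it
- push_block: push block, 100 x 75 x 52 mm, on the router table, to its right; leave it
- spanner: flat spanner 150 mm long on the router table, to its left; leave it
Things that resemble listed ones, but are neither listed nor needed, are in the scene too. Leave any blue or turquoise look-alike of the crank alone.

How it is judged:
By the outcome, as a careful person would: the job done as asked, in the order asked, and still so for the second after the job is handed in, while the arm keeps its last pose, push and grip.
It also fails if it takes over 64 s, if anything falls off the work surface, if the arm or the gripper's body presses on something with over 40 N, if the wrist force passes 120 N, or if a joint passes its speed limit or range.

ROBOT

A 6-joint arm with a two-finger parallel gripper is mounted at the origin on the work surface. World frame = base frame: x ahead of the robot, y to its left, z up, the work surface at z = 0. Lengths are in m, angles in rad, forces in N, time in s.
With the tool pointing down it reaches from about 0.25 to 0.85 m from the base axis. Payload 12.5 kg.
Tool frame: the origin (TCP) lies midway between the tips of the shut fingers; the grasp point (between the pads) lies 19 mm behind it; z points along the fingers, y is the line along which they close (so a half turn about z gives the same grasp; the last joint's range is limited). The gripper opens to 93 mm and grips with 3 to 60 N. Pads are 15 mm wide; open, the fingers measure 128 mm over their backs; the gripper's body (75 mm by 188 mm) begins 65 mm behind the grasp point.
Start: joints at [-1.403, 0.351, 1.652, -0, 1.139, -0.085], TCP at [0.138, -0.532, 0.219] pointing down, gripper open.
Joint ranges: [-2.75, 2.75], [-0.79, 2.1], [0.01, 2.65], [-1.57, 4.71], [0.07, 3.14], [-2.87, 2.87]. Speed limits (rad/s): [2.22, 2.22, 2.79, 3.14, 3.14, 3.14].

INTERFACE

Orientations are given as a rotation vector (axis times angle).
In Python, from bench import ctrl gives the robot as it stands.
- The arm moves only by the tool jog_arm, never from a script. Its argument "steps" is a list of rows, each a list of 3 entries, a list of its own where there are three numbers: the opening, from 0 (shut) to 1 (fully open), then the shift along the tool's x, y, z in units of 40 mm (1.0 is 40 mm), then the turn about the tool's z in units of 6 degrees (1.0 is 6 degrees). In form: [[fingers, [dx, dy, dz], twist], ...]. A call has 1 to 8 rows; each row shifts and turns the commanded pose from where the row before left it, along the tool's axes as they then stand; what a row does not reach is not made up. A row lasts 1/10 s, in which the tool goes at most 50 mm and 8.59 degrees, less where a joint would pass 70% of its speed; a pose out of reach is approached as far as the arm can. A call is refused whole if a number of a shift passes 1 or a number of a turn 1, either way. A call with a gripper value outside its range is refused whole. The fingers move at their own pace and stop on an object; "newtons" is the grip in N (left out, the last holds). Time passes only in rows, so rows that do not move let the fingers close. It gives the time, the measured TCP pose, the force, the opening and the grip force at its end, in the units of the state.
- ctrl.state(): the state, without advancing time (a new reading comes with each control period).
- ctrl.read_camera(name): name is "scene" or "side" or "wrist"; returns a dict with "img" (420x560x3 uint8, red, green, blue), "camera_matrix" (3x3 intrinsics, pixels), "eye" and "rotation" of the camera in the world. Camera axes: x right, y up, looking along -z (the intrinsics and any distortion apply to the point x, -y, -z); pixel columns grow to the right and rows downward; lengths in m; the calibration is good to about 2 mm. A picture is of the moment at which its call begins. There is no depth.
- ctrl.sign_off(): hands the job in; it is judged then, once.
Trained networks look in the newest picture that a camera, given by its name, has taken for a name from the list of things; names that differ only in an ending like _2 or _b are one class to them, and where a whole thing is asked for, a point or a joint stands for the part that bears it (a point fixed in the world has none). Each returns a list of dicts, best first, with "confidence" (0 to 1); they miss things now and then, are a little off and sometimes report something else, mostly with a low value. They report only what shows in the picture. A call takes as long as a camera call. They do not tell look-alikes from the thing itself.
- ctrl.regions_of(target, camera): "region" (420x560 bool, what is visible of it) and "box" ([centre column, centre row, width, height] in pixels, round what is visible of it).
The state is a dict: "t": time; "qpos": joint angles; "joint_vel": joint speeds; "joint_efforts": joint torques, N m; "tcp_pos": TCP position; "ee_rot": TCP orientation; "force": force on the tool from outside, world axes, zero at the start; "wrist_torque": the same for the moment, N m; "grip_width": finger opening in m; "grasp_force": force on a finger pad.
Only numpy, scipy, OpenCV 4.12 (cv2) and the standard library are available. Lean on these libraries where they do the work, as an engineer would, in place of code of your own. Each camera call takes 0.05 s, during which the arm holds its last target. There are 200 camera calls.

## Working session

There is one attempt and no reset: what is moved stays moved. The work goes in short steps, Python scripts to look and compute and a tool call to move; the robot and the scene stay as the last step left them, time stands still between calls to the robot, and variables do not carry over. Pictures are saved under pics/ and viewed, at most 10 in all, crops included, and the job is handed in when it is done.

Besides the shell and the picture viewer there is one more tool, called as name(argument=value, ...), one argument or row to a line, values as JSON. jog_arm: Moves the arm, as the interface text tells. Its arguments: {"type":"object","properties":{"steps":{"type":"array"},"newtons":{"type":"number"}},"required":["steps"]}

```bash
mkdir -p pics; ls; cat > h.py <<'E'
import numpy as np, cv2
from bench import ctrl
from scipy.spatial.transform import Rotation as R
def shot(n,f=None):
    c=ctrl.read_camera(n)
    if f: cv2.imwrite('pics/'+f,c['img'][:,:,::-1])
    return c
def ray(c,u,v):
    K=np.array(c['camera_matrix']); d=np.linalg.inv(K)@[u,v,1]; d=np.array([d[0],-d[1],-d[2]])
    return np.array(c['eye']),np.array(c['rotation'])@d
def onz(c,u,v,z):
    e,d=ray(c,u,v); return e+d*(z-e[2])/d[2]
def proj(c,p):
    q=np.array(c['rotation']).T@(np.array(p)-c['eye']); q=np.array([q[0],-q[1],-q[2]]); q=np.array(c['camera_matrix'])@q; return q[:2]/q[2]
def tri(obs):
    A=np.zeros((3,3));b=np.zeros(3)
    for c,u,v in obs:
        e,d=ray(c,u,v); d=d/np.linalg.norm(d); P=np.eye(3)-np.outer(d,d); A+=P;b+=P@e
    return np.linalg.solve(A,b)
E
python3 - <<'E'
from h import *
for n in('scene','side','wrist'):
    c=shot(n,n+'0.png'); print(n,np.round(c['eye'],3),np.round(c['camera_matrix'],1).tolist(),c.keys())
    for t in('router','crank','crank_grip','lock_tip','rack','awl','stubby','cutter','push_block','spanner'):
        print(t,[(round(r['confidence'],2),np.round(r['box']).tolist()) for r in ctrl.regions_of(t,n)[:3]])
E
```

```text
pics
scene [0.951 0.574 0.805] [[446.5, 0.0, 274.3], [0.0, 446.5, 215.2], [0.0, 0.0, 1.0]] dict_keys(['img', 'camera_matrix', 'eye', 'rotation'])
router [(0.67, [202.0, 234.0, 260.0, 196.0])]
crank [(0.89, [449.0, 266.0, 36.0, 70.0]), (0.85, [372.0, 301.0, 38.0, 64.0]), (0.67, [456.0, 338.0, 53.0, 66.0])]
crank_grip [(0.98, [457.0, 338.0, 58.0, 59.0]), (0.88, [344.0, 248.0, 22.0, 66.0]), (0.86, [374.0, 302.0, 38.0, 62.0])]
lock_tip [(0.77, [219.0, 184.0, 27.0, 34.0])]
rack [(0.94, [360.0, 337.0, 119.0, 108.0])]
awl [(0.88, [390.0, 303.0, 22.0, 29.0])]
stubby [(0.76, [338.0, 334.0, 25.0, 32.0]), (0.44, [360.0, 338.0, 120.0, 108.0])]
cutter [(0.39, [194.0, 200.0, 9.0, 9.0])]
push_block [(0.72, [175.0, 157.0, 41.0, 31.0])]
spanner [(0.93, [286.0, 234.0, 45.0, 41.0]), (0.58, [220.0, 181.0, 25.0, 30.0])]
side [0.041 0.609 0.95 ] [[455.8, 0.0, 273.5], [0.0, 455.8, 213.6], [0.0, 0.0, 1.0]] dict_keys(['img', 'camera_matrix', 'eye', 'rotation'])
router [(0.56, [273.0, 176.0, 215.0, 178.0])]
crank [(0.9, [153.0, 344.0, 35.0, 63.0]), (0.73, [237.0, 355.0, 46.0, 47.0]), (0.61, [169.0, 276.0, 34.0, 48.0])]
crank_grip [(0.81, [151.0, 346.0, 30.0, 58.0]), (0.8, [247.0, 265.0, 42.0, 48.0]), (0.72, [170.0, 276.0, 36.0, 47.0])]
lock_tip [(0.65, [312.0, 156.0, 20.0, 35.0])]
rack [(0.6, [177.0, 304.0, 105.0, 95.0])]
awl [(0.68, [197.0, 308.0, 18.0, 27.0])]
stubby [(0.76, [155.0, 274.0, 24.0, 25.0])]
cutter [(0.7, [286.0, 157.0, 7.0, 22.0])]
push_block [(0.94, [348.0, 124.0, 42.0, 35.0])]
spanner [(0.62, [276.0, 226.0, 54.0, 32.0]), (0.33, [197.0, 308.0, 22.0, 22.0])]
wrist [ 0.212 -0.513  0.384] [[320.2, 0.0, 277.3], [0.0, 320.2, 206.0], [0.0, 0.0, 1.0]] dict_keys(['img', 'camera_matrix', 'eye', 'rotation'])
router []
crank []
crank_grip []
lock_tip []
rack []
awl []
stubby []
cutter []
push_block []
spanner []
```

View pics/scene0.png

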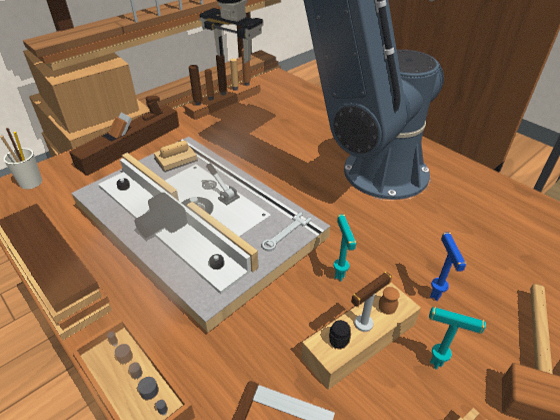

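View pics/side0.png

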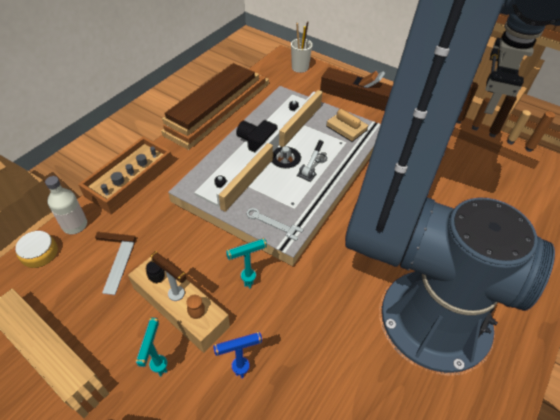

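The scene view shows the real crank (dark handle) at about (372,290) in the block's middle hole, the lever at about (220,187), the spanner at (286,234) and the turquoise and blue look-alikes around the block. In the side view, the crank is at (170,268), the lever at (313,158) and the cutter ring at (287,157).

```bash
python3 - <<'E'
from h import *
from scipy.optimize import least_squares
S=shot('scene');D=shot('side')
# router
obs=[(S,[(328,227),(210,312),(75,199),(188,138)]),(D,[(292,254),(173,188),(283,90),(381,126)])]
cor=[(-.19,.28),(.19,.28),(.19,-.28),(-.19,-.28)]
def P(p,x,y,z): c,s=np.cos(p[2]),np.sin(p[2]); return [p[0]+c*x-s*y,p[1]+s*x+c*y,z]
def f(p): return np.concatenate([proj(c,P(p,*q,.06))-o for c,l in obs for o,q in zip(l,cor)])
r=least_squares(f,[.55,0,0],loss='soft_l1');print('router',r.x,np.round(f(r.x),1))
# tops of block: corners: red/rough
for n,c in(('scene',S),('side',D)):
    for t in('rack','crank','crank_grip','lock_tip','router','cutter'):
        for g in ctrl.regions_of(t,n)[:4]:
            m=g['region'].astype(np.uint8); v,u=np.nonzero(m); im=c['img'][m>0].mean(0)
            h=cv2.minAreaRect(np.c_[u,v].astype(np.float32))
            print(n,t,round(g['confidence'],2),np.round(g['box']),im.round(),np.round(h[0],1),np.round(h[1],1),round(h[2]))
def crop(c,x,y,w,h,k): return cv2.resize(c['img'][y:y+h,x:x+w,::-1],None,fx=k,fy=k,interpolation=cv2.INTER_CUBIC)
a=np.hstack([crop(S,295,255,130,135,3),crop(D,120,235,130,135,3)]); b=np.hstack([crop(S,150,140,130,65,3),crop(D,250,120,130,65,3)])
cv2.imwrite('pics/c1.png',np.vstack([a,b])[:600])
E
```

```text
Traceback (most recent call last):
  File "h.py", line 14, in proj
    q=np.array(c['rotation']).T@(np.array(p)-c['eye']); q=np.array([q[0],-q[1],-q[2]]); q=np.array(c['camera_matrix'])@q; return q[:2]/q[2]
                                                                    ~^^^
IndexError: invalid index to scalar variable.
```

```bash
python3 - <<'E'
s=open('h.py').read()
s=s.replace("    if f: cv2","    c['rotation']=R.from_rotvec(c['rotation']).as_matrix()\n    if f: cv2")
open('h.py','w').write(s)
E
cat > m1.py <<'E'
from h import *
from scipy.optimize import least_squares
S=shot('scene');D=shot('side')
obs=[(S,[(328,227),(210,312),(75,199),(188,138)]),(D,[(292,254),(173,188),(283,90),(381,126)])]
cor=[(-.19,.28),(.19,.28),(.19,-.28),(-.19,-.28)]
def P(p,x,y,z): c,s=np.cos(p[2]),np.sin(p[2]); return [p[0]+c*x-s*y,p[1]+s*x+c*y,z]
def f(p): return np.concatenate([proj(c,P(p,*q,.06))-o for c,l in obs for o,q in zip(l,cor)])
r=least_squares(f,[.55,0,0],loss='soft_l1');print('router',r.x,np.round(f(r.x),1))
for n,c in(('scene',S),('side',D)):
    for t in('rack','crank','crank_grip','lock_tip','cutter'):
        for g in ctrl.regions_of(t,n)[:4]:
            m=g['region'].astype(np.uint8); v,u=np.nonzero(m); im=c['img'][m>0].mean(0)
            h=cv2.minAreaRect(np.c_[u,v].astype(np.float32))
            print(n,t,round(g['confidence'],2),np.round(g['box']),im.round(),np.round(h[0],1),np.round(h[1],1),round(h[2]))
def crop(c,x,y,w,h,k): return cv2.resize(c['img'][y:y+h,x:x+w,::-1],None,fx=k,fy=k,interpolation=cv2.INTER_CUBIC)
a=np.hstack([crop(S,295,260,130,130,3),crop(D,120,240,130,130,3)]); b=np.hstack([crop(S,150,150,130,70,3),crop(D,250,130,130,70,3)])
cv2.imwrite('pics/c1.png',np.vstack([a,b]))
E
python3 m1.py
```

```text
router [ 0.54276614 -0.18948806  0.04908421] [ 0.4 -2.4 -6.9  7.  -3.8 -8.2  0.4 -2.9  1.6  1.9 -3.7  2.6 -1.7 -4.9
  7.4  0.4]
scene rack 0.85 [360. 337. 120. 105.] [190. 157. 104.] [360.3 332.1] [ 53.2 124. ] 53
scene rack 0.44 [388. 302.  19.  33.] [139.  92.  56.] [388.6 300.4] [19.1 27.6] 10
scene crank 0.97 [348. 247.  20.  63.] [ 23. 128. 124.] [344.9 247.3] [19.5 64.1] 4
scene crank 0.9 [370. 301.  43.  60.] [120. 102.  86.] [367.4 299.6] [30.5 63.9] 22
scene crank 0.75 [457. 338.  54.  64.] [ 30. 127. 121.] [451.7 342.2] [57.2 60.1] 14
scene crank 0.75 [450. 267.  35.  69.] [ 42.  71. 132.] [449.7 267.9] [28.6 68.2] 11
scene crank_grip 0.9 [373. 302.  44.  62.] [118. 101.  85.] [367.  298.6] [30.7 64.8] 21
scene crank_grip 0.88 [458. 337.  53.  60.] [ 27. 127. 122.] [457.7 336. ] [62.  55.7] 87
scene crank_grip 0.82 [345. 248.  25.  68.] [ 35. 126. 118.] [345.1 248.3] [21.4 66. ] 5
scene crank_grip 0.62 [447. 266.  38.  68.] [ 41.  70. 133.] [449.2 268.1] [28.5 68.2] 12
scene lock_tip 0.61 [219. 183.  25.  36.] [165. 165. 161.] [219.8 180.6] [40.8  7.7] 51
scene cutter 0.49 
[... 225 characters left out ...]
 49.6] 74
side crank 0.76 [247. 263.  39.  48.] [ 19. 129. 123.] [253.  259.8] [41.7 40.5] 60
side crank 0.68 [169. 277.  35.  52.] [108.  89.  72.] [171.  273.2] [53.7 24. ] 66
side crank 0.62 [275. 177. 212. 180.] [160. 155. 146.] [276.1 163.9] [144.9 183. ] 35
side crank_grip 0.89 [169. 276.  35.  48.] [106.  88.  72.] [170.9 273.3] [53.7 23.3] 65
side crank_grip 0.86 [245. 264.  42.  51.] [ 28. 126. 118.] [252.9 259.4] [44.2 42.3] 58
side crank_grip 0.79 [238. 353.  49.  42.] [ 35.  73. 155.] [235.5 347.5] [39.8 47. ] 27
side lock_tip 0.71 [312. 158.  20.  31.] [149. 153. 151.] [312.2 157.6] [ 6.3 37.6] 27
side cutter 0.57 [285. 155.   9.  19.] [110. 112. 110.] [285.5 154. ] [14.  9.] 90
```

View pics/c1.png

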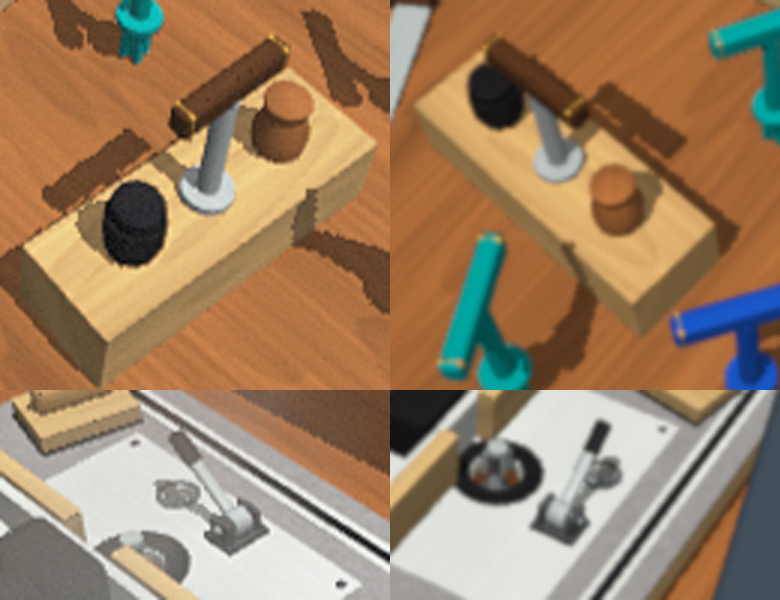

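The crop shows the crank handle (scene mid (372,288), ends (357,299)/(388,276); side ends (154,256)/(183,276)), the port ring under the lever (scene (209,184), side (322,157)) and the lever leaning low over it from its hinge (229,195)/(308,172).

```bash
cat > m2.py <<'E'
from h import *
S=shot('scene');D=shot('side')
T={'gripA':((356.7,299.3),(182.7-28.7,256)),'gripB':((388.3,276),(182.7,276)),'collar':((364,323),(176.3,293.3)),
'port':((209,184),(321.7,157.3)),'hinge':((229,194),(307.7,170)),'tip':((211.5,165.5),(316.5,145.5)),
'rackNear(black end)':((302.5,341),(129,274)),'rackFar':((420,307),(238,315)),'screwA':((195,164.5),(340.5,142.5)),'screwB':((264,214.5),(293,203.5)),
'cornerSpanner':((328,227),(292,254)),'cornerfar':((210,312),(173,188)),'cornerL':((75,199),(283,90)),'awl':((391,292),(195.3,298)),'stubby':((340,324),(155,267))}
for k,(a,b) in T.items():
    p=tri([(S,*a),(D,*b)]); print(k,p.round(4),(proj(S,p)-a).round(1),(proj(D,p)-b).round(1))
E
python3 m2.py; python3 -c "
from h import *
s=ctrl.state();print(s);c=shot('wrist');print(R.from_rotvec(s['ee_rot']).as_matrix().round(3),c['rotation'].round(3),c['eye'])"
```

```text
gripA [0.5327 0.3157 0.1732] [-0.4 -0.4] [-0.3  0.4]
gripB [0.4516 0.3195 0.1754] [-0.9 -1. ] [-0.7  1. ]
collar [0.4927 0.317  0.0633] [-0.5 -0.5] [-0.3  0.5]
port [ 0.4596 -0.2431  0.0593] [-0.3 -0.5] [-0.2  0.5]
hinge [ 0.456  -0.16    0.0759] [-0.7 -1.1] [-0.5  1.2]
tip [ 0.4621 -0.2106  0.1332] [0.9 1.4] [ 0.5 -1.5]
rackNear(black end) [0.6169 0.3088 0.0749] [13.7 14.3] [  8.3 -13.4]
rackFar [0.3546 0.3194 0.0484] [-14.2 -17.1] [-13.2  16.9]
screwA [ 0.4451 -0.3245  0.0683] [0.5 0.7] [ 0.3 -0.8]
screwB [ 0.4301 -0.0522  0.0599] [-0.3 -0.4] [-0.2  0.5]
cornerSpanner [0.3448 0.0821 0.0599] [-0.8 -1. ] [-0.6  1.2]
cornerfar [0.7038 0.1006 0.0756] [-1.1 -1.6] [-0.7  1.3]
cornerL [ 0.7448 -0.4665  0.0321] [-1.  -1.5] [-0.4  1.4]
awl [0.4287 0.3207 0.1113] [-1.3 -1.4] [-1.   1.5]
stubby [0.5537 0.3069 0.1058] [0.6 0.7] [ 0.5 -0.7]
{'t': 2.45, 'qpos': array([-1.40263033e+00,  3.50709351e-01,  1.65177810e+00, -1.80705627e-05,
        1.13908644e+00, -8.46399274e-02]), 'joint_vel': array([ 0.0012887 ,  0.00116934,  0.00041899, -0.00026783, -0.00075093,
        0.00033481]), 'joint_efforts': array([ 6.53143979e-04, -4.97245038e+01, -2.85483134e+01,  7.00018345e-02,
        2.20082095e-02, -9.36644426e-06]), 'tcp_pos': array([ 0.13756593, -0.53251778,  0.21863577]), 'ee_rot': array([ 3.11650755e+00,  3.96059321e-01, -2.45277652e-05]), 'force': array([-0.22021253, -0.42899436,  1.70355799]), 'wrist_torque': array([-0.0571896 , -0.04332591,  0.0165106 ]), 'grasp_force': 0.0, 'grip_width': 0.0928854655399636}
[[ 0.968  0.25  -0.   ]
 [ 0.25  -0.968 -0.   ]
 [-0.     0.    -1.   ]] [[ 0.251  0.93   0.269]
 [-0.968  0.241  0.07 ]
 [ 0.    -0.278  0.961]] [ 0.21222001 -0.51275808  0.3843364 ]
```

```bash
cat >> h.py <<'E'
def plan(tgt,yaw,n,op=1.0,start=None):
    """rows to move TCP to tgt with tool-y yaw (rad); tool pointing down"""
    if start is None:
        s=ctrl.state(); M=R.from_rotvec(s['ee_rot']).as_matrix(); start=(s['tcp_pos'],np.arctan2(M[1,1],M[0,1]))
    p,y=np.array(start[0]),start[1]; dy=(yaw-y+np.pi)%(2*np.pi)-np.pi; d=(np.array(tgt)-p)/n; out=[]
    for i in range(n):
        Y=np.array([np.cos(y),np.sin(y)]); X=np.array([-Y[1],Y[0]])
        out.append([op,[round(float(X@d[:2]/.04),2),round(float(Y@d[:2]/.04),2),round(float(-d[2]/.04),2)],round(float(-np.degrees(dy/n)/6),2)])
        y+=dy/n
    print(str(out).replace(' ','')); return (np.array(tgt),yaw)
E
python3 - <<'E'
from h import *
a=plan([.25,-.46,.30],-1.3177+.5,5)
plan([.46,-.20,.25],.052,10,1.0,a)
E
```

```text
[[1.0,[0.63,-0.21,-0.41],-0.96],[1.0,[0.65,-0.15,-0.41],-0.96],[1.0,[0.66,-0.08,-0.41],-0.96],[1.0,[0.67,-0.01,-0.41],-0.96],[1.0,[0.67,0.05,-0.41],-0.96]]
[[1.0,[0.83,-0.12,0.12],-0.83],[1.0,[0.83,-0.04,0.12],-0.83],[1.0,[0.84,0.03,0.12],-0.83],[1.0,[0.83,0.1,0.12],-0.83],[1.0,[0.82,0.17,0.12],-0.83],[1.0,[0.8,0.24,0.12],-0.83],[1.0,[0.77,0.31,0.12],-0.83],[1.0,[0.74,0.38,0.12],-0.83],[1.0,[0.71,0.44,0.12],-0.83],[1.0,[0.67,0.5,0.12],-0.83]]
```

jog_arm(
  steps=[
    [1.0,[0.63,-0.21,-0.41],-0.96],
    [1.0,[0.65,-0.15,-0.41],-0.96],
    [1.0,[0.66,-0.08,-0.41],-0.96],
    [1.0,[0.67,-0.01,-0.41],-0.96],
    [1.0,[0.67,0.05,-0.41],-0.96],
  ],
)

```text
t: 3.0
tcp_pos: [0.2504, -0.4591, 0.3014]
ee_rot: [2.918, 1.164, 0.0]
force: [0.3, 0.0, -0.2]
grip_width: 0.0928
grasp_force: 0.0
```

jog_arm(
  steps=[
    [1.0,[0.83,-0.12,0.12],-0.83],
    [1.0,[0.83,-0.04,0.12],-0.83],
    [1.0,[0.84,0.03,0.12],-0.83],
    [1.0,[0.83,0.1,0.12],-0.83],
    [1.0,[0.82,0.17,0.12],-0.83],
  ],
)

```text
t: 3.5
tcp_pos: [0.3549, -0.328, 0.2766]
ee_rot: [2.598, 1.765, 0.0]
force: [0.7, -0.7, 0.1]
grip_width: 0.0929
grasp_force: 0.0
```

jog_arm(
  steps=[
    [0.5,[0.8,0.24,0.12],-0.83],
    [0.5,[0.77,0.31,0.12],-0.83],
    [0.5,[0.74,0.38,0.12],-0.83],
    [0.5,[0.71,0.44,0.12],-0.83],
    [0.5,[0.67,0.5,0.12],-0.83],
    [0.5,[0,0,0],0],
    [0.5,[0,0,0],0],
  ],
)

```text
t: 4.2
tcp_pos: [0.4585, -0.1988, 0.2526]
ee_rot: [-2.16, -2.281, 0.0]
force: [-0.7, 0.2, -0.6]
grip_width: 0.0472
grasp_force: 0.0
```

```bash
python3 - <<'E'
from h import *
c=shot('wrist','w1.png')
for t in('lock_tip','crank','router','cutter'):
    for g in ctrl.regions_of(t,'wrist')[:3]:
        v,u=np.nonzero(g['region']); h=cv2.minAreaRect(np.c_[u,v].astype(np.float32)); print(t,round(g['confidence'],2),np.round(g['box']),np.round(cv2.boxPoints(h)).tolist())
p=np.array([.4596,-.2431,.06]);print(proj(c,p))
s=ctrl.state();print(s['t'],s['tcp_pos'],s['qpos'],s['grip_width'])
E
```

```text
lock_tip 0.65 [278. 183.  19.  94.] [[270.0, 137.0], [287.0, 137.0], [287.0, 233.0], [270.0, 233.0]]
router 0.89 [366. 187. 383. 374.] [[173.0, 0.0], [557.0, 0.0], [557.0, 376.0], [173.0, 376.0]]
cutter 0.61 [358. 177.  21.  26.] [[346.0, 166.0], [368.0, 166.0], [368.0, 188.0], [346.0, 188.0]]
[276.24493874 220.74873736]
4.45 [ 0.45805879 -0.19982635  0.25282354] [-5.04495219e-01  2.23006057e-01  1.73640982e+00 -8.50072680e-05
  1.18189893e+00 -5.56547652e-01] 0.04636082902272505
```

View pics/w1.png

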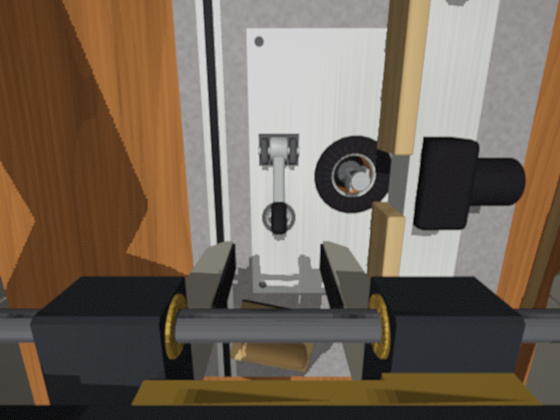

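The wrist view shows the port ring at (278,217), the lever's hinge at (279,148) and its black end at about (280,218), with the plate screws at (258,41) and (262,284) and the cutter at (357,178), all well clear of the finger line.

```bash
python3 - <<'E'
from h import *
c=shot('wrist')
a=onz(c,258.5,41.5,.06);b=onz(c,262.5,284.5,.06);p=onz(c,278.5,217,.06);h=onz(c,279,148,.078)
print(a,b,'yaw',np.arctan2(-(a-b)[0],(a-b)[1]));print('port',p,'hinge',h,'cut',onz(c,357,178,.092))
for q in (0,.1,.2,.3):
    t=h+[0,-.075*np.cos(.45+q),.075*np.sin(.45+q)];e=h+[0,-.091*np.cos(.45+q),.091*np.sin(.45+q)]
    s=h+[0,-.058*np.cos(.45+q),.058*np.sin(.45+q)]
    print(q,t,proj(c,t),'end',proj(c,e),'start',proj(c,s))
S=shot('scene')
for q in (0,.1,.2,.3): 
    t=np.array([p[0]-.003,p[1]+.08,.078]);print(q,[proj(S,t+[0,-r*np.cos(.45+q),r*np.sin(.45+q)]).round(1) for r in(0,.058,.091)])
E
```

```text
[ 0.43124024 -0.05349658  0.06      ] [ 0.4463308  -0.32945295  0.06      ] yaw 0.05463016597189824
port [ 0.46158642 -0.23943079  0.06      ] hinge [ 0.45760901 -0.15728231  0.078     ] cut [ 0.53978507 -0.18226936  0.092     ]
0 [ 0.45760901 -0.22481585  0.11062242] [275.56374921 218.68065055] end [274.79598188 234.47294804] start [276.36573525 202.18450445]
0.1 [ 0.45760901 -0.22122165  0.11720154] [275.71911468 217.34355142] end [274.96524876 233.27697649] start [276.49831936 200.87457594]
0.2 [ 0.45760901 -0.2169886   0.12338898] [275.91735547 215.19095604] end [275.18892027 231.06831628] start [276.66223505 198.95516535]
0.3 [ 0.45760901 -0.21215898  0.12912291] [276.15897546 212.19280917] end [275.46877245 227.78791221] start [276.85717577 196.41700775]
0 [array([227.5, 192.8]), array([214.4, 175.6]), array([207.1, 166. ])]
0.1 [array([227.5, 192.8]), array([214.9, 174.5]), array([207.7, 164.2])]
0.2 [array([227.5, 192.8]), array([215.4, 173.6]), array([208.6, 162.7])]
0.3 [array([227.5, 192.8]), array([216.2, 172.9]), array([209.7, 161.5])]
```

```bash
python3 - <<'E'
from h import *
plan([.461,-.220,.096],.0546,5,.4)
# arc path for grasp
h=np.array([.4572,-.159,.078]);yaw=.0546;Y=np.array([-np.sin(yaw),np.cos(yaw),0]);r=.075
A=np.linspace(.55,2.70,17);P=[-np.cos(a)*r*Y+[0,0,r*np.sin(a)] for a in A]
print([[.0,[round(float((P[i+1]-P[i])@Y/.04),2),0,round(float(-(P[i+1]-P[i])[2]/.04),2)],0] for i in range(16)])
E
```

```text
[[0.4,[-0.1,0.01,0.78],-0.0],[0.4,[-0.1,0.01,0.78],-0.0],[0.4,[-0.1,0.01,0.78],-0.0],[0.4,[-0.1,0.01,0.78],-0.0],[0.4,[-0.1,0.01,0.78],-0.0]]
[[0.0, [0.15, 0, -0.21], 0], [0.0, [0.17, 0, -0.18], 0], [0.0, [0.19, 0, -0.16], 0], [0.0, [0.21, 0, -0.13], 0], [0.0, [0.23, 0, -0.1], 0], [0.0, [0.24, 0, -0.07], 0], [0.0, [0.25, 0, -0.04], 0], [0.0, [0.25, 0, -0.0], 0], [0.0, [0.25, 0, 0.03], 0], [0.0, [0.24, 0, 0.06], 0], [0.0, [0.23, 0, 0.1], 0], [0.0, [0.22, 0, 0.13], 0], [0.0, [0.2, 0, 0.15], 0], [0.0, [0.18, 0, 0.18], 0], [0.0, [0.15, 0, 0.2], 0], [0.0, [0.12, 0, 0.22], 0]]
```

jog_arm(
  steps=[
    [0.4,[-0.1,0.01,0.78],0],
    [0.4,[-0.1,0.01,0.78],0],
    [0.4,[-0.1,0.01,0.78],0],
    [0.4,[-0.1,0.01,0.78],0],
    [0.4,[-0.1,0.01,0.78],0],
    [0.4,[0,0,0],0],
  ],
  newtons=6,
)

```text
t: 5.15
tcp_pos: [0.4597, -0.2185, 0.0937]
ee_rot: [-2.158, -2.275, 0.002]
force: [-1.0, 0.8, 0.5]
grip_width: 0.0371
grasp_force: 0.0
```

jog_arm(
  steps=[
    [0,[0,0,0],0],
    [0,[0,0,0],0],
    [0,[0,0,0],0],
    [0,[0,0,0],0],
    [0,[0,0,0],0],
  ],
  newtons=6,
)

```text
t: 5.65
tcp_pos: [0.461, -0.2195, 0.0977]
ee_rot: [2.16, 2.281, -0.002]
force: [-7.4, -4.4, 4.3]
grip_width: 0.016
grasp_force: 6.0
```

Gripped at 16 mm, as expected. Now the arc.

jog_arm(
  steps=[
    [0,[0.15,0,-0.21],0],
    [0,[0.17,0,-0.18],0],
    [0,[0.19,0,-0.16],0],
    [0,[0.21,0,-0.13],0],
    [0,[0.23,0,-0.1],0],
    [0,[0.24,0,-0.07],0],
    [0,[0.25,0,-0.04],0],
    [0,[0.25,0,0],0],
  ],
)

```text
t: 6.45
tcp_pos: [0.4572, -0.1508, 0.133]
ee_rot: [-2.16, -2.281, 0.002]
force: [-6.9, -3.2, -0.1]
grip_width: 0.016
grasp_force: 6.0
```

```bash
python3 - <<'E'
from h import *
s=ctrl.state();print(s['tcp_pos'],s['force'],s['grip_width'],s['grasp_force'])
h=np.array([.4572,-.159,.078]);yaw=.0546;Y=np.array([-np.sin(yaw),np.cos(yaw),0])
g=s['tcp_pos']+[0,0,.019]-h;print(g@Y,g[2],np.hypot(g@Y,g[2]),np.pi-np.arctan2(g[2],g@Y))
E
```

```text
[ 0.45722079 -0.15080748  0.13300054] [-6.94975121 -3.1758186  -0.06549124] 0.01598545157213214 5.999236665666103
0.008179179601191756 0.07400053717452844 0.07445118186481203 1.68087815503031
```

jog_arm(
  steps=[
    [0,[0.25,0,0.03],0],
    [0,[0.24,0,0.06],0],
    [0,[0.23,0,0.1],0],
    [0,[0.22,0,0.13],0],
    [0,[0.2,0,0.15],0],
    [0,[0.18,0,0.18],0],
    [0,[0.15,0,0.2],0],
    [0,[0.12,0,0.22],0],
  ],
)

```text
t: 7.25
tcp_pos: [0.4537, -0.0865, 0.09]
ee_rot: [-2.159, -2.28, -0.0]
force: [-6.6, 5.2, 6.7]
grip_width: 0.0161
grasp_force: 6.0
```

jog_arm(
  steps=[
    [0,[0.05,0,0.14],0],
    [0,[0,0,0],0],
    [0,[0,0,0],0],
  ],
)

```text
t: 7.55
tcp_pos: [0.4535, -0.0846, 0.0842]
ee_rot: [-2.159, -2.279, 0.0]
force: [-5.6, 4.9, 1.8]
grip_width: 0.0159
grasp_force: 6.0
```

```bash
python3 - <<'E'
from h import *
s=ctrl.state();print(s['tcp_pos'],s['force'],s['grip_width'],s['grasp_force'])
h=np.array([.4572,-.159,.078]);yaw=.0546;Y=np.array([-np.sin(yaw),np.cos(yaw),0])
g=s['tcp_pos']+[0,0,.019]-h;print(g@Y,g[2],np.hypot(g@Y,g[2]),np.pi-np.arctan2(g[2],g@Y))
E
```

```text
[ 0.4534832  -0.0845557   0.08419391] [-5.60604324  4.8504333   1.84029337] 0.015851808076816333 6.000411920249462
0.07453619432163698 0.025193914932779865 0.07867895279929046 2.8156397928218757
```

jog_arm(
  steps=[
    [0.5,[0,0,0],0],
    [0.5,[0,0,0],0],
    [0.5,[0,0,0],0],
    [0.5,[0,0,-0.9],0],
    [0.5,[0,0,-0.9],0],
    [0.5,[-0.9,0,-0.8],0],
    [0.5,[-0.9,0.1,0],0],
    [0.5,[-0.9,0.1,0],0],
  ],
)

```text
t: 8.35
tcp_pos: [0.4689, -0.1949, 0.1894]
ee_rot: [2.158, 2.279, 0.002]
force: [0.9, 0.5, -1.0]
grip_width: 0.0463
grasp_force: 0.0
```

jog_arm(
  steps=[
    [0.5,[-0.9,0,0.4],0],
    [0.5,[0,0,0.4],0],
    [0.5,[0,0,0],0],
    [0.5,[0,0,0],0],
  ],
)

```text
t: 8.75
tcp_pos: [0.4702, -0.229, 0.1562]
ee_rot: [-2.161, -2.28, -0.0]
force: [0.4, 0.2, 0.5]
grip_width: 0.0464
grasp_force: 0.0
```

```bash
python3 - <<'E'
from h import *
c=shot('wrist'); S=shot('scene'); D=shot('side')
s=ctrl.state();print(s['t'],s['tcp_pos'],s['force'])
p=proj(c,[.461,-.241,.06]);print(p)
x,y=int(p[0])-50,int(p[1])-50
def crop(c,x,y,w,h,k): return cv2.resize(c['img'][y:y+h,x:x+w,::-1],None,fx=k,fy=k,interpolation=cv2.INTER_CUBIC)
a=np.hstack([crop(c,x,y,100,100,4),crop(D,250,120,100,100,4)]);cv2.imwrite('pics/c2.png',a);cv2.imwrite('pics/w2.png',c['img'][:,:,::-1]);print(x,y)
h=np.array([.4572,-.159,.078]);yaw=.0546;Y=np.array([-np.sin(yaw),np.cos(yaw),0])
for a in(2.3,2.5,2.69):print(a,[(proj(D,h-r*np.cos(a)*Y+[0,0,r*np.sin(a)])-[250,120])*4+[400,0] for r in(.0,.091)])
E
```

```text
8.9 [ 0.47057613 -0.22894708  0.15678877] [-0.29603048 -0.2321404  -0.39875103]
[266.01244923 220.78882595]
216 170
2.3 [array([626.71687172, 202.68677184]), array([586.86652469, 183.94916931])]
2.5 [array([626.71687172, 202.68677184]), array([575.89393416, 210.82548875])]
2.69 [array([626.71687172, 202.68677184]), array([567.55575199, 235.82857343])]
```

View pics/c2.png

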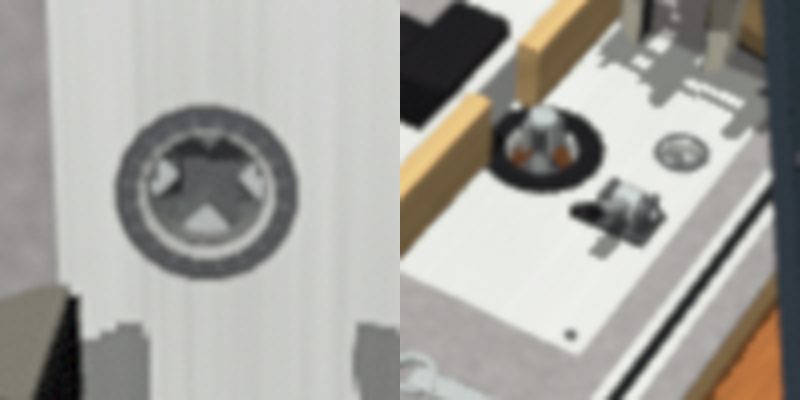

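The crop shows the port uncovered at pixel (268,217), with lands at its left, right and bottom (so the cross stands near 45°). The lever lies over to the free side. I'll rectify the drive face and check the lever's end.

```bash
python3 - <<'E'
from h import *
c=shot('wrist'); S=shot('scene')
pt=onz(c,267.75,217.5,.06);print('port',pt)
n=500;k=.036/n
def rect(z):
    g=np.zeros((n,n,2),np.float32)
    for i in range(n):
        for j in range(n): g[i,j]=proj(c,[pt[0]+(j-n/2)*k,pt[1]-(i-n/2)*k,z])
    return cv2.remap(c['img'],g[...,0],g[...,1],cv2.INTER_CUBIC)[:,:,::-1]
a=rect(.047); a=cv2.convertScaleAbs(a,alpha=1.4)
cv2.circle(a,(250,250),int(.013/k),(0,0,255),1)
h=np.array([.4572,-.159,.078]);yaw=.0546;Y=np.array([-np.sin(yaw),np.cos(yaw),0])
e=proj(c,h+.09*Y+[0,0,.03]);b=proj(c,h);print(e,b)
def crop(c,x,y,w,h,k): return cv2.resize(c['img'][y:y+h,x:x+w,::-1],None,fx=k,fy=k,interpolation=cv2.INTER_CUBIC)
L=crop(c,215,0,100,166,3)[:500,:300]
for A,col in((2.3,(0,0,255)),(2.5,(0,255,0)),(2.69,(255,0,0))):
    q=proj(c,h-.091*np.cos(A)*Y+[0,0,.091*np.sin(A)])
    L=np.ascontiguousarray(L);cv2.circle(L,tuple(int(v) for v in (q-[215,0])*3),3,col,-1)
L=cv2.copyMakeBorder(L,0,500-L.shape[0],0,0,cv2.BORDER_CONSTANT)
cv2.imwrite('pics/c3.png',np.hstack([a,L]))
E
```

```text
port [ 0.46288919 -0.23814032  0.06      ]
[260.85757158 -37.92258113] [264.44173454 123.18415748]
```

View pics/c3.png

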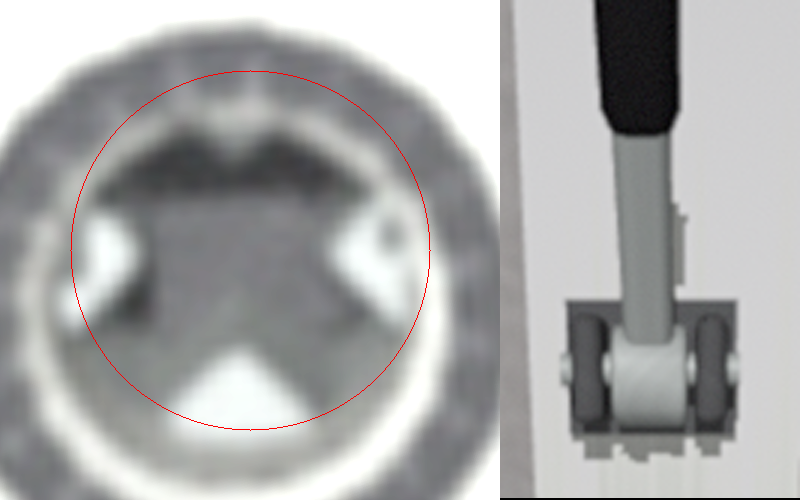

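The rectified view shows land apexes at (143,245), (328,250) and (240,345): centre about (237,249), so the grooves run at about 45° in world axes. The lever goes off the top of the view, so I'll check it by pressing down on its end with shut fingers.

```bash
python3 - <<'E'
from h import *
a=plan([.4535,-.091,.150],.0546,5,0.0)
a=plan([.4535,-.091,.112],.0546,3,0.0,a)
E
```

```text
[[0.0,[0.69,-0.05,0.03],-0.0],[0.0,[0.69,-0.05,0.03],-0.0],[0.0,[0.69,-0.05,0.03],-0.0],[0.0,[0.69,-0.05,0.03],-0.0],[0.0,[0.69,-0.05,0.03],-0.0]]
[[0.0,[0.0,0.0,0.32],-0.0],[0.0,[0.0,0.0,0.32],-0.0],[0.0,[0.0,0.0,0.32],-0.0]]
```

jog_arm(
  steps=[
    [0,[0.69,-0.05,0.03],0],
    [0,[0.69,-0.05,0.03],0],
    [0,[0.69,-0.05,0.03],0],
    [0,[0.69,-0.05,0.03],0],
    [0,[0.69,-0.05,0.03],0],
    [0,[0,0,0.32],0],
    [0,[0,0,0.32],0],
    [0,[0,0,0],0],
  ],
)

```text
t: 9.8
tcp_pos: [0.4523, -0.0915, 0.1237]
ee_rot: [-2.159, -2.281, 0.001]
force: [-0.5, 0.3, 1.1]
grip_width: 0.0004
grasp_force: 0.0
```

jog_arm(
  steps=[
    [0,[0,0,0.1],0],
    [0,[0,0,0.1],0],
    [0,[0,0,0],0],
  ],
)

```text
t: 10.1
tcp_pos: [0.4537, -0.092, 0.1191]
ee_rot: [2.16, 2.279, 0.003]
force: [-10.9, 5.9, 39.5]
grip_width: 0.0008
grasp_force: 16.0
```

The lever is hard against its free stop. Next the crank.

```bash
python3 - <<'E'
from h import *
s=ctrl.state()
a=plan([.4535,-.06,.24],.25,4,1.0)
a=plan([.485,.3176,.285],1.524,14,1.0,a)
E
```

```text
[[1.0,[0.2,0.01,-0.76],-0.47],[1.0,[0.2,0.02,-0.76],-0.47],[1.0,[0.2,0.03,-0.76],-0.47],[1.0,[0.2,0.04,-0.76],-0.47]]
[[1.0,[0.64,0.22,-0.08],-0.87],[1.0,[0.62,0.28,-0.08],-0.87],[1.0,[0.59,0.33,-0.08],-0.87],[1.0,[0.56,0.39,-0.08],-0.87],[1.0,[0.52,0.43,-0.08],-0.87],[1.0,[0.48,0.48,-0.08],-0.87],[1.0,[0.43,0.52,-0.08],-0.87],[1.0,[0.38,0.56,-0.08],-0.87],[1.0,[0.33,0.59,-0.08],-0.87],[1.0,[0.28,0.62,-0.08],-0.87],[1.0,[0.22,0.64,-0.08],-0.87],[1.0,[0.16,0.66,-0.08],-0.87],[1.0,[0.1,0.67,-0.08],-0.87],[1.0,[0.04,0.68,-0.08],-0.87]]
```

jog_arm(
  steps=[
    [0,[0,0,-0.76],-0.47],
    [0.3,[0.3,0.02,-0.76],-0.47],
    [1,[0.3,0.03,-0.76],-0.47],
    [1,[0.2,0.04,-0.76],-0.47],
  ],
)

```text
t: 10.5
tcp_pos: [0.4514, -0.0594, 0.2395]
ee_rot: [1.924, 2.483, 0.0]
force: [-0.4, -1.2, -0.6]
grip_width: 0.0199
grasp_force: 0.0
```

jog_arm(
  steps=[
    [1,[0.64,0.22,-0.08],-0.87],
    [1,[0.62,0.28,-0.08],-0.87],
    [1,[0.59,0.33,-0.08],-0.87],
    [1,[0.56,0.39,-0.08],-0.87],
    [1,[0.52,0.43,-0.08],-0.87],
    [1,[0.48,0.48,-0.08],-0.87],
    [1,[0.43,0.52,-0.08],-0.87],
  ],
)

```text
t: 11.2
tcp_pos: [0.4669, 0.1303, 0.2609]
ee_rot: [1.046, 2.962, 0.0]
force: [0.6, -0.6, 0.0]
grip_width: 0.0758
grasp_force: 0.0
```

jog_arm(
  steps=[
    [1,[0.38,0.56,-0.08],-0.87],
    [1,[0.33,0.59,-0.08],-0.87],
    [1,[0.28,0.62,-0.08],-0.87],
    [1,[0.22,0.64,-0.08],-0.87],
    [1,[0.16,0.66,-0.08],-0.87],
    [1,[0.1,0.67,-0.08],-0.87],
    [1,[0.04,0.68,-0.08],-0.87],
    [1,[0,0,0],0],
  ],
)

```text
t: 12.0
tcp_pos: [0.4819, 0.3208, 0.2831]
ee_rot: [0.063, 3.14, 0.001]
force: [0.7, -0.8, -1.4]
grip_width: 0.0931
grasp_force: 0.0
```

```bash
python3 - <<'E'
from h import *
ctrl.read_camera('wrist');c=shot('wrist','w4.png')
s=ctrl.state();print(s['t'],s['tcp_pos'],s['qpos'],s['grip_width'])
for t in('crank_grip','crank'):
    for g in ctrl.regions_of(t,'wrist')[:3]:
        v,u=np.nonzero(g['region']); h=cv2.minAreaRect(np.c_[u,v].astype(np.float32)); print(t,round(g['confidence'],2),c['img'][g['region']].mean(0).round(),np.round(cv2.boxPoints(h)).tolist())
print(proj(c,[.492,.3176,.181]))
E
```

```text
12.1 [0.48179983 0.31844631 0.28261108] [ 5.03547726e-01  3.45469303e-01  1.49785841e+00 -2.47620834e-04
  1.29843203e+00 -1.02173756e+00] 0.09298520198375207
crank_grip 0.94 [98. 69. 44.] [[262.0, 164.0], [289.0, 164.0], [289.0, 262.0], [262.0, 262.0]]
crank_grip 0.92 [ 35.  75. 144.] [[286.0, 0.0], [349.0, 0.0], [349.0, 20.0], [286.0, 20.0]]
crank_grip 0.71 [ 16. 141. 136.] [[58.0, 97.0], [80.0, 56.0], [181.0, 111.0], [159.0, 151.0]]
crank 0.96 [101.  73.  47.] [[261.0, 163.0], [290.0, 163.0], [290.0, 262.0], [261.0, 262.0]]
crank 0.86 [ 16. 141. 136.] [[59.0, 97.0], [81.0, 56.0], [181.0, 111.0], [159.0, 152.0]]
crank 0.72 [ 31.  76. 148.] [[287.0, 0.0], [349.0, 0.0], [349.0, 19.0], [287.0, 19.0]]
[275.38842185 217.22567696]
```

View pics/w4.png

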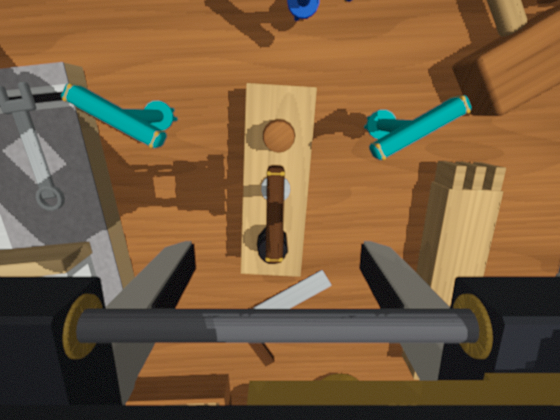

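The wrist view shows the dark crank handle running straight from (275,166) to (275,262). Both turquoise look-alikes are well to the sides, at (115,115) and (420,125).

```bash
python3 - <<'E'
from h import *
c=shot('wrist')
a=onz(c,275.5,166,.18);b=onz(c,275.3,262,.18);m=(a+b)/2;print(a,b,m,np.arctan2(*(b-a)[1::-1]),np.linalg.norm(a-b))
for u,v in((165,140),(380,152)):print(onz(c,u,v,.15))
g=ctrl.regions_of('crank_grip','wrist')[0]['region'];v,u=np.nonzero(g)
l=cv2.fitLine(np.c_[u,v].astype(np.float32),cv2.DIST_L2,0,.01,.01).ravel();print(l)
plan([m[0],m[1],.151],np.arctan2(*(b-a)[1::-1])+np.pi/2,5,.4)
E
```

```text
[0.44698928 0.31814744 0.18      ] [0.53554412 0.31376346 0.18      ] [0.4912667  0.31595545 0.18      ] -0.04946545056609356 0.08866328841756992
[0.42322696 0.21779764 0.15      ]
[0.44317423 0.41489779 0.15      ]
[  0.94585955   0.32457626 126.673904   114.82909   ]
[[0.4,[-0.05,-0.01,0.66],0.01],[0.4,[-0.05,-0.01,0.66],0.01],[0.4,[-0.05,-0.01,0.66],0.01],[0.4,[-0.05,-0.01,0.66],0.01],[0.4,[-0.05,-0.01,0.66],0.01]]
```

jog_arm(
  steps=[
    [0.4,[-0.24,-0.06,0],0.05],
    [0.4,[0,0,0],0],
    [0.4,[0,0,0.6],0],
    [0.4,[0,0,0.7],0],
    [0.4,[0,0,0.7],0],
    [0.4,[0,0,0.7],0],
    [0.4,[0,0,0.6],0],
    [0.4,[0,0,0],0],
  ],
)

```text
t: 13.1
tcp_pos: [0.4902, 0.3147, 0.1478]
ee_rot: [-0.079, -3.136, 0.004]
force: [0.5, -0.3, 0.2]
grip_width: 0.0378
grasp_force: 0.0
```

jog_arm(
  steps=[
    [0,[0,0,0],0],
    [0,[0,0,0],0],
    [0,[0,0,0],0],
    [0,[0,0,0],0],
    [0,[0,0,0],0],
  ],
  newtons=55,
)

```text
t: 13.6
tcp_pos: [0.492, 0.3163, 0.1519]
ee_rot: [0.078, 3.139, 0.002]
force: [-0.7, 1.5, 6.0]
grip_width: 0.0156
grasp_force: 55.0
```

jog_arm(
  steps=[
    [0,[0,0,-0.4],0],
    [0,[0,0,-0.7],0],
    [0,[0,0,-0.8],0],
    [0,[0,0,-0.8],0],
    [0,[0,0,-0.9],0],
    [0,[0,0,-0.8],0],
    [0,[0,0,0],0],
  ],
)

```text
t: 14.3
tcp_pos: [0.4924, 0.3163, 0.331]
ee_rot: [0.078, 3.135, 0.005]
force: [0.4, 0.8, -2.9]
grip_width: 0.0157
grasp_force: 55.0
```

```bash
python3 - <<'E'
from h import *
s=ctrl.state();print(s['tcp_pos'],s['grip_width'],s['force'])
plan([.462,-.2385,.325],.7354,18,0)
E
```

```text
[0.49238728 0.31633131 0.33099693] 0.015651816881557888 [ 0.36513429  0.77324904 -2.88011479]
[[0,[0.0,-0.77,0.01],0.42],[0,[-0.03,-0.77,0.01],0.42],[0,[-0.06,-0.77,0.01],0.42],[0,[-0.1,-0.77,0.01],0.42],[0,[-0.13,-0.76,0.01],0.42],[0,[-0.16,-0.75,0.01],0.42],[0,[-0.2,-0.75,0.01],0.42],[0,[-0.23,-0.74,0.01],0.42],[0,[-0.26,-0.73,0.01],0.42],[0,[-0.29,-0.71,0.01],0.42],[0,[-0.32,-0.7,0.01],0.42],[0,[-0.35,-0.69,0.01],0.42],[0,[-0.38,-0.67,0.01],0.42],[0,[-0.41,-0.65,0.01],0.42],[0,[-0.44,-0.63,0.01],0.42],[0,[-0.47,-0.61,0.01],0.42],[0,[-0.49,-0.59,0.01],0.42],[0,[-0.52,-0.57,0.01],0.42]]
```

jog_arm(
  steps=[
    [0,[0,-0.77,0],0.42],
    [0,[-0.03,-0.77,0],0.42],
    [0,[-0.06,-0.77,0],0.42],
    [0,[-0.1,-0.77,0],0.42],
    [0,[-0.13,-0.76,0],0.42],
    [0,[-0.16,-0.75,0],0.42],
  ],
)

```text
t: 14.9
tcp_pos: [0.4803, 0.1296, 0.3252]
ee_rot: [-0.493, -3.101, 0.001]
force: [1.4, -0.5, -1.8]
grip_width: 0.0154
grasp_force: 55.0
```

jog_arm(
  steps=[
    [0,[-0.2,-0.75,0],0.42],
    [0,[-0.23,-0.74,0],0.42],
    [0,[-0.26,-0.73,0],0.42],
    [0,[-0.29,-0.71,0],0.42],
    [0,[-0.32,-0.7,0],0.42],
    [0,[-0.35,-0.69,0],0.42],
  ],
)

```text
t: 15.5
tcp_pos: [0.4694, -0.0553, 0.3253]
ee_rot: [-0.897, -3.009, 0.0]
force: [0.1, 0.5, -2.6]
grip_width: 0.0154
grasp_force: 55.0
```

jog_arm(
  steps=[
    [0,[-0.38,-0.67,0],0.42],
    [0,[-0.41,-0.65,0],0.42],
    [0,[-0.44,-0.63,0],0.42],
    [0,[-0.47,-0.61,0],0.42],
    [0,[-0.49,-0.59,0],0.42],
    [0,[-0.52,-0.57,0],0.42],
    [0,[0,0,0],0],
    [0,[0,0,0],0],
  ],
)

```text
t: 16.3
tcp_pos: [0.459, -0.2384, 0.3254]
ee_rot: [-1.283, -2.865, -0.001]
force: [0.3, -0.3, -1.4]
grip_width: 0.0157
grasp_force: 55.0
```

```bash
python3 - <<'E'
from h import *
s=ctrl.state();M=R.from_rotvec(s['ee_rot']).as_matrix();print(s['t'],s['tcp_pos'],s['grip_width'],s['force'],M.round(3).tolist(),s['qpos'])
plan([.462,-.2385,.235],.7354,4,0)
E
```

```text
16.3 [ 0.45899463 -0.23837481  0.32535177] 0.015735762264671976 [ 0.31350827 -0.29282822 -1.36980487] [[-0.666, 0.746, -0.002], [0.746, 0.666, 0.001], [0.002, -0.0, -1.0]] [-5.69138984e-01  1.99909309e-01  1.58641384e+00  2.09125612e-04
  1.35754679e+00 -1.29776723e+00]
[[0,[-0.01,0.01,0.56],-0.02],[0,[-0.01,0.01,0.56],-0.02],[0,[-0.01,0.01,0.56],-0.02],[0,[-0.01,0.01,0.56],-0.02]]
```

jog_arm(
  steps=[
    [0,[-0.05,0.05,0.6],0],
    [0,[0,0,0.8],0],
    [0,[0,0,0.8],0],
    [0,[0,0,0.75],0],
    [0,[0,0,0],0],
    [0,[0,0,0],0],
    [0,[0,0,0],0],
  ],
)

```text
t: 17.0
tcp_pos: [0.4631, -0.2387, 0.2103]
ee_rot: [1.281, 2.866, -0.001]
force: [0.2, -0.2, -2.9]
grip_width: 0.0153
grasp_force: 55.0
```

```bash
python3 - <<'E'
from h import *
S=shot('scene');D=shot('side');s=ctrl.state();print(s['t'],s['tcp_pos'],s['force'])
out=[]
for c,x,y in((S,165,130),(D,275,90)):
    im=cv2.resize(c['img'][y:y+90,x:x+90,::-1],None,fx=4.4,fy=4.4,interpolation=cv2.INTER_CUBIC)
    tip=s['tcp_pos']-[0,0,.132]
    for p in (tip,tip+[0,0,.044],np.array([.462,-.2385,.06])):
        q=(proj(c,p)-[x,y])*4.4;print(q); cv2.circle(im,tuple(int(v) for v in q),2,(0,0,255),-1)
    out.append(im)
cv2.imwrite('pics/c5.png',np.hstack(out))
E
```

```text
17.1 [ 0.46295946 -0.23880918  0.21011692] [ 0.10958015  0.02035343 -2.86214921]
[188.60143837 216.44994962]
[180.68467723 156.91847154]
[193.33851893 239.66732398]
[199.43872239 278.32557365]
[206.14190782 225.69157362]
[197.80949751 300.07219068]
```

View pics/c5.png

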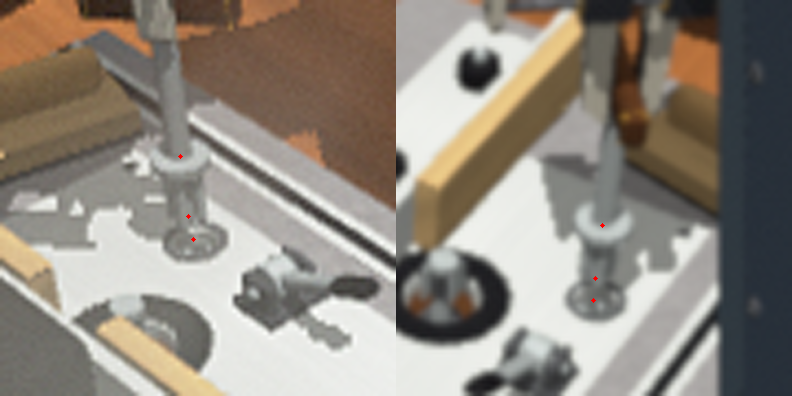

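The crop shows the crank tip straight over the port ring in both views (scene (190,240), side (594,300)) and the lever lying on its free side. Now lower it.

jog_arm(
  steps=[
    [0,[0,0,0.3],0],
    [0,[0,0,0.1],0],
    [0,[0,0,0.1],0],
    [0,[0,0,0.1],0],
    [0,[0,0,0],0],
  ],
)

```text
t: 17.6
tcp_pos: [0.4621, -0.2385, 0.184]
ee_rot: [-1.283, -2.867, -0.0]
force: [-1.2, 0.4, -2.2]
grip_width: 0.0155
grasp_force: 55.0
```

jog_arm(
  steps=[
    [0,[0,0,0.1],0],
    [0,[0,0,0.1],0],
    [0,[0,0,0],0],
    [0,[0,0,0],0],
  ],
)

```text
t: 18.0
tcp_pos: [0.4623, -0.2386, 0.1766]
ee_rot: [-1.283, -2.867, -0.0]
force: [-0.0, 0.0, -2.7]
grip_width: 0.016
grasp_force: 55.0
```

jog_arm(
  steps=[
    [0,[0,0,0.1],0],
    [0,[0,0,0.1],0],
    [0,[0,0,0.1],0],
    [0,[0,0,0],0],
    [0,[0,0,0],0],
  ],
)

```text
t: 18.5
tcp_pos: [0.4623, -0.2385, 0.1644]
ee_rot: [-1.283, -2.867, -0.0]
force: [-0.3, 1.3, -2.9]
grip_width: 0.0154
grasp_force: 55.0
```

The splines have dropped in. Now press home.

jog_arm(
  steps=[
    [0,[0,0,0.1],0],
    [0,[0,0,0.1],0],
    [0,[0,0,0.08],0],
    [0,[0,0,0],0],
    [0,[0,0,0],0],
  ],
)

```text
t: 19.0
tcp_pos: [0.4626, -0.2387, 0.1538]
ee_rot: [1.283, 2.867, -0.0]
force: [-1.7, 2.6, 5.5]
grip_width: 0.0155
grasp_force: 55.0
```

jog_arm(
  steps=[
    [0,[0,0,0.03],0],
    [0,[0,0,0.03],0],
    [0,[0,0,0],0],
    [0,[0,0,0],0],
  ],
  newtons=60,
)

```text
t: 19.4
tcp_pos: [0.4627, -0.2388, 0.1519]
ee_rot: [1.282, 2.866, -0.0]
force: [-3.5, 2.1, 10.5]
grip_width: 0.0157
grasp_force: 60.0
```

jog_arm(
  steps=[
    [0,[0,0,0.03],0],
    [0,[0,0,0],0],
    [0,[0,0,0],0],
  ],
)

```text
t: 19.7
tcp_pos: [0.463, -0.239, 0.1519]
ee_rot: [1.282, 2.865, -0.001]
force: [-6.2, 3.5, 22.5]
grip_width: 0.0155
grasp_force: 60.0
```

```bash
python3 - <<'E'
from h import *
s=ctrl.state();print(s['t'],s['tcp_pos'],s['force'],s['grasp_force']);print(ctrl.sign_off())
E
```

```text
19.7 [ 0.46304699 -0.23903235  0.15191487] [-6.17944223  3.49145418 22.54886196] 59.97944176197052
the job is handed in; nothing more can be done
None
```

The job is handed in at 19.7 s: the lever is against its free stop, and the crank is meshed and pressed fully home, upright in the gripper; I lined the splines up with the grooves by camera beforehand, so they dropped in without turning it in the port.

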